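# Dot-mark a core plug through the jig's guide bush

### The arm

A 7-joint arm with a two-finger parallel gripper is mounted at the origin on the work surface. World frame = base frame: x ahead of the robot, y to its left, z up, the work surface at z = 0. Lengths are in m, angles in rad, forces in N, time in s.
With the tool pointing down it reaches from about 0.4 to 0.85 m from the base axis. Payload 10.4 kg.
Tool frame: the origin (TCP) lies on the centre line of the jaws, within the pads' length; the fingertips stand r.finger_overhang ahead of it and the grasp point (between the pads) lies 5 mm behind it (r.finger_overhang is the distance from the TCP to the fingertips, in m); z points along the fingers, y is the line along which they close (so a half turn about z gives the same grasp; the last joint's range is limited). The gripper opens to 87 mm and grips with 3 to 60 N. Pads are 19 mm wide; open, the fingers measure 117 mm over their backs; the gripper's body (75 mm by 190 mm) begins 51 mm behind the grasp point.
Start: joints at [1.107, 0.332, -0.065, 1.46, 0.022, 1.35, -0.088], TCP at [0.267, -0.565, 0.237] pointing down, gripper open.
Joint ranges: [-2.6, 2.6], [-0.5, 2.12], [-1.47, 1.34], [0.16, 2.42], [-1.27, 4.41], [0.06, 2.06], [-2.6, 2.6]. Speed limits (rad/s): [2.22, 2.22, 2.79, 2.79, 3.14, 3.14, 3.14].

### API

Orientations are given as a unit quaternion [x, y, z, w].
In Python, from bench import read_state, viewer, r gives the robot as it stands.
- The arm moves only by the tool carry_out, never from a script. Its argument "moves" is a list of rows, each a list of 6 numbers: the shift along the tool's x, y, z in units of 40 mm (1.0 is 40 mm), then the turn, a rotation vector about the tool's x, y, z in units of 8 degrees (1.0 is 8 degrees). A call has 1 to 20 rows; each row shifts and turns the commanded pose from where the row before left it, along the tool's axes as they then stand; what a row does not reach is not made up. A row lasts 1/8 s, in which the tool goes at most 62.5 mm and 10.7 degrees, less where a joint would pass 70% of its speed; a pose out of reach is approached as far as the arm can. A call is refused whole if a number of a shift passes 1 or a number of a turn 1, either way. A call with a gripper value outside its range is refused whole. "fingers" is the finger opening in mm, from 0 to 87, set as the call begins (left out, the last holds). The fingers move at their own pace and stop on an object; "force" is the grip in N (left out, the last holds). Time passes only in rows, so rows that do not move let the fingers close. It gives the time, the measured TCP pose, the force, the opening and the grip force at its end, in the units of the state.
- read_state(): the state, without advancing time (a new reading comes with each control period).
- viewer.camera(name): name is "side" or "top" or "wrist"; returns a dict with "pixels" (400x640x3 uint8, red, green, blue), "range_z" (400x640 float32, m along the optical axis (not along the pixel's ray), 0 where there is no reading), "fx", "fy", "cx", "cy" (pixels), "xyz" and "orientation" of the camera in the world. Camera axes: x right, y down, z forward; pixel columns grow to the right and rows downward; lengths in m; the calibration is good to about 2 mm. A picture is of the moment at which its call begins.
- r.close_job(): hands the job in; it is judged then, once.
The state is a dict: "time": time; "joint_positions": joint angles; "joint_vel": joint speeds; "joint_torque": joint torques, N m; "ee_pos": TCP position; "eef_rot": TCP orientation; "ft_force": force on the tool from outside, world axes, zero at the start; "torque": the same for the moment, N m; "width": finger opening in m; "grip_force": force on a finger pad.
Only numpy, scipy, OpenCV 4.12 (cv2) and the standard library are available. Lean on these libraries where they do the work, as an engineer would, in place of code of your own. Each camera call takes 0.05 s, during which the arm holds its last target. There are 200 camera calls.

### The job

Take the yellow-sleeved dot punch out of the stand, enter its point in the brass guide bush of the marking jig, feel for the brass core plug in the cover below and press the punch straight and square onto it with a steady force of about 15 N for about a second, never over 25 N and without forcing the bush. Then draw it straight up and out without dragging the cover or lifting the jig's leaf, and put it back fully home in its own empty hole in the stand; leave everything else alone.

Things in the scene. Friction and masses are not known exactly. Their poses are not given: they have to be found in the camera images.
- dot_punch: The dot punch: steel, 107 mm long, the only one with a yellow sleeve. Origin at its point, z up its axis. From the point: cone 3 to 10 mm diameter over 9 mm, 10 mm round shank to 45 mm, 17 mm shoulder, 18 mm round yellow sleeve from 48 to 98 mm (the grip), 12 mm head to 107 mm. About 0.13 kg. It hangs upright by its shoulder on the top of the stand.
- punch_tip (a point): The point of the dot punch (centre of its 3 mm flat end), same as the punch's origin.
- bush (a point): Centre of the upper mouth of the brass guide bush in the jig's leaf, its axis upright. Bore 11.6 mm, 18 mm long; 20 mm wide at the mouth, with a 28 mm collar whose top lies 4 mm lower. The plug to be marked lies straight below: its face is 21 to 29 mm below this point, differing from cover to cover, so it must be felt for. Nothing gives: force rises by 5 to 10 N per mm of further travel.
- jig: Marking jig fixed to the bench: dark steel base plate 200 x 150 x 14 mm on levelling feet, which set it 4 to 12 mm above the bench, anew each time. Origin at the centre of the plate's underside, x towards the hinge. Four locating pins hold the cover round its rim; hinge cheeks reach 58 mm above the origin.
- leaf: The jig's hinged steel leaf, 150 x 50 x 10 mm, lying closed and level over the cover, 0.6 kg, held shut by its weight only. Origin on the hinge line; it reaches 177 mm from there to the front tab; upper face 54 mm above the jig's origin; the bush sits 97 mm from the hinge line.
- cover: The grey cast pump cover, 104 mm diameter, loose in the jig under the leaf, 0.45 kg. Origin at the centre of its underside (14 mm above the jig's origin); flange 12 mm thick; hub 64 mm across, 28 mm high. In the hub's 22 mm centre bore, right under the bush, sits a brass core plug pressed in tight, 1 to 9 mm below the hub's face (not measured); it takes the mark and counts as the cover.
- stand: Fixed aluminium punch stand, 150 x 56 x 55 mm, origin at the centre of its underside, x along its row of three upright 13 mm holes at x = -46, 0 and 46 mm, 50 mm deep. A punch fully home rests with its shoulder on the top face, its point 10 mm above the bench.
- pin_punch: Blue-sleeved punch of the same shape in the stand, not to be used. Origin at its point.
- flat_punch: Dark red-sleeved punch of the same shape in the stand, not to be used. Origin at its point.
- spare_cover: A second cover, 104 mm diameter, 28 mm high, brass plug in its middle, lying on the bench: leave alone. Origin at the centre of its underside.
- screwdriver: Green-handled screwdriver, 200 mm, lying on the bench: leave alone. Origin under its middle.
- oiler: White plastic bottle with a yellow cap, 60 mm diameter, 150 mm high: leave alone. Origin at the centre of its underside.
- spanner: Steel spanner, 160 mm, lying on the bench: leave alone. Origin under its middle.

How it is judged:
On the way, in this order (a step that is already met when the one before it is completed fails the run):
1. the dot punch is lifted out of the stand in the fingers (height (world z) of punch_tip above 0.062 m and contact force between the fingers and dot_punch above 1 N), for 0.1 s.
2. through the bush, the upright punch (within 3.4 degrees) presses the plug in the cover with 10 to 20 N for 0.6 s on end (contact force between dot_punch and cover between 10 and 20 N and angle between dot_punch's own z axis and vertical below 0.06 rad and horizontal distance between punch_tip and bush below 0.003 m), for 0.6 s.
3. the punch is drawn up clear of the bush, held in the fingers (z of punch_tip in the frame of bush above 0.004 m and contact force between the fingers and dot_punch above 1 N), for 0.1 s.
At the end, for the whole second after the job is handed in: The dot punch stands released and at rest, fully home in the hole it came from (its point within 6 mm of its start, tilt under 6 degrees); the leaf is shut (within 1.1 degrees), the cover within 4 mm of its start and all other things within 15 mm of theirs (distance of dot_punch from where it was at the start of the episode below 0.006 m and angle between dot_punch's own z axis and vertical below 0.1 rad and linear speed of dot_punch below 0.02 m/s and contact force between the fingers and dot_punch below 0.1 N and angle between leaf's own z axis and vertical below 0.02 rad and distance of cover from where it was at the start of the episode below 0.004 m and distance of each of pin_punch, flat_punch, spare_cover, screwdriver, oiler, spanner from where it was at the start of the episode below 0.015 m); the robot touches nothing.
It fails at once if the punch presses the cover with more than 25 N (contact force between dot_punch and cover above 25 N).
It fails at once if the punch bears on the bush or leaf with more than 15 N (contact force between dot_punch and leaf above 15 N).
It fails at once if the punch presses the cover (over 3 N) tilted by more than 5 degrees or away from the bush (contact force between dot_punch and cover above 3 N and (angle between dot_punch's own z axis and vertical above 0.09 rad or horizontal distance between punch_tip and bush above 0.005 m)).
It fails at once if the leaf is lifted by more than 1.7 degrees, or the cover is dragged by more than 4 mm (angle between leaf's own z axis and vertical above 0.03 rad or distance of cover from where it was at the start of the episode above 0.004 m).
It fails at once if another punch or a thing on the bench is moved by more than 15 mm (distance of any of pin_punch, flat_punch, spare_cover, screwdriver, oiler, spanner from where it was at the start of the episode above 0.015 m).
It also fails if it takes over 62 s, if anything falls off the work surface, if the arm or the gripper's body presses on something with over 40 N, if the wrist force passes 120 N, or if a joint passes its speed limit or range.

## Working session

There is one attempt and no reset: what is moved stays moved. The work goes in short steps, Python scripts to look and compute and a tool call to move; the robot and the scene stay as the last step left them, time stands still between calls to the robot, and variables do not carry over. Pictures are saved under pics/ and viewed, at most 10 in all, crops included, and the job is handed in when it is done.

Besides the shell and the picture viewer there is one more tool, called after ">>>" by a JSON object that holds its "name" and its "arguments". carry_out: Moves the arm, as the interface text tells. Its arguments: {"type":"object","properties":{"moves":{"type":"array","items":{"type":"array","items":{"type":"number"}}},"fingers":{"type":"number"},"force":{"type":"number"}},"required":["moves"]}

```bash
ls; mkdir -p pics; cat > h.py <<'E'
import numpy as np, cv2
from scipy.spatial.transform import Rotation as R
from bench import read_state, viewer, r
def cam(n):
    c=viewer.camera(n); return c
def pts(c):
    z=c["range_z"]; v,u=np.mgrid[:z.shape[0],:z.shape[1]]
    p=np.stack([(u-c["cx"])/c["fx"]*z,(v-c["cy"])/c["fy"]*z,z],-1)
    return p@R.from_quat(c["orientation"]).as_matrix().T+np.array(c["xyz"])
def ray(c,u,v,h):
    d=R.from_quat(c["orientation"]).as_matrix()@np.array([(u-c["cx"])/c["fx"],(v-c["cy"])/c["fy"],1])
    o=np.array(c["xyz"]); return o+d*(h-o[2])/d[2]
def save(c,n,crop=None,s=1):
    im=c["pixels"][...,::-1]
    if crop: im=im[crop[1]:crop[3],crop[0]:crop[2]]
    cv2.imwrite("pics/"+n,cv2.resize(im,None,fx=s,fy=s,interpolation=cv2.INTER_CUBIC))
E
python3 - <<'E'
from h import *
s=read_state(); print(s, r.finger_overhang)
a=cam("top");b=cam("side")
for n,c in(("top",a),("side",b)):
    print(n,c["xyz"],c["orientation"],c["fx"],c["cx"],c["cy"]); np.savez(n+".npz",**c)
    save(c,n+".png")
E
```

```text
pics
{'time': 0.0, 'joint_positions': array([ 1.10741613,  0.3328643 , -0.06471113,  1.4609541 ,  0.02162956,
        1.34989045, -0.08849583]), 'joint_vel': array([-1.20017074e-05,  4.69801704e-04,  2.04418414e-03,  8.68653504e-04,
        3.16153889e-04,  3.84780469e-04, -7.61226851e-04]), 'joint_torque': array([-2.43543809e-04, -6.23256969e+01,  2.49167177e-02, -3.89897919e+01,
       -6.11930341e-02,  3.98132997e-02,  1.25848001e-04]), 'ee_pos': array([ 0.26648784, -0.56493063,  0.23575259]), 'eef_rot': array([ 9.75807358e-01,  2.18630959e-01, -1.99465227e-04, -6.81207421e-04]), 'ft_force': array([ 0.79220713,  0.07062691, -0.3961082 ]), 'torque': array([ 0.03433595, -0.00778035,  0.02135982]), 'grip_force': 0.0, 'width': 0.0873268935684581} 0.014
top [0.48075949 0.01065269 1.22875104] [ 0.7157249  -0.69563691  0.03820689 -0.04865583] 392.94760705933464 317.75689320457207 195.0910573631145
side [ 0.41698002 -0.77426369  0.55058016] [ 0.86080898 -0.11527794  0.06796551 -0.49101894] 414.60340953068993 325.11243782159 197.81300791961849
```

View pics/top.png

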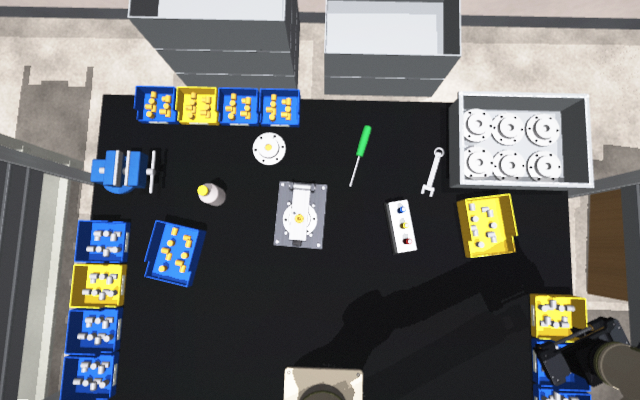

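View pics/side.png

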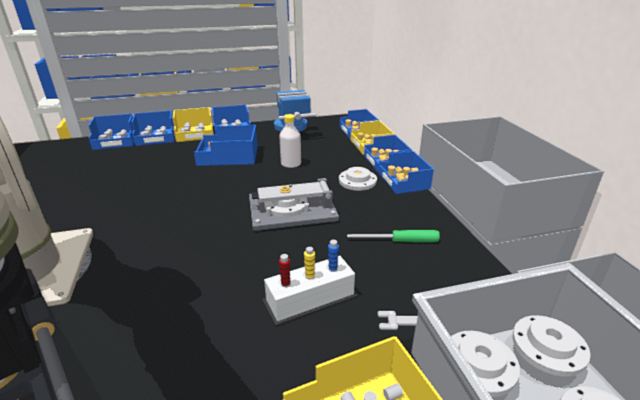

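The top view shows the stand at about (402,226) with the yellow punch in the middle hole at (404,226), blue at (401,210) and red at (407,241). The jig's bush is at about (299,218). The side view agrees: the yellow sleeve is at (310,263) and the bush at (286,189).

```bash
python3 - <<'E'
from h import *
for n,box in(("top",(380,190,425,260)),("side",(255,230,365,320))):
    c=dict(np.load(n+".npz")); P=pts(c); hsv=cv2.cvtColor(c["pixels"],cv2.COLOR_RGB2HSV)
    m0=np.zeros(hsv.shape[:2],bool); m0[box[1]:box[3],box[0]:box[2]]=1
    for k,lo,hi in(("yel",18,35),("blue",100,125),("red",-1,6)):
        m=m0&(hsv[...,0]>lo)&(hsv[...,0]<hi)&(hsv[...,1]>130)&(hsv[...,2]>60)
        q=P[m]; v,u=np.nonzero(m); print(n,k,m.sum(),u.mean(),v.mean(),q.mean(0).round(4),q.min(0).round(3),q.max(0).round(3))
    m=m0&(abs(P[...,2]-.055)<.006); q=P[m]
    rr=cv2.minAreaRect((q[:,:2]*1000).astype(np.float32)); print(n,"stand",rr,np.median(q[:,2]))
c=dict(np.load("top.npz"));P=pts(c)
box=(270,175,330,255); m0=np.zeros((400,640),bool); m0[box[1]:box[3],box[0]:box[2]]=1
m=m0&(P[...,2]>.053)&(P[...,2]<.075); q=P[m]; print("leaf",cv2.minAreaRect((q[:,:2]*1000).astype(np.float32)),np.percentile(q[:,2],[5,50,95]))
m=m0&(P[...,2]>.012)&(P[...,2]<.03); q=P[m]; print("plate",cv2.minAreaRect((q[:,:2]*1000).astype(np.float32)),np.percentile(q[:,2],[5,50,95]))
hsv=cv2.cvtColor(c["pixels"],cv2.COLOR_RGB2HSV); m=m0&(hsv[...,0]>10)&(hsv[...,0]<35)&(hsv[...,1]>110)
v,u=np.nonzero(m);print("brass",m.sum(),u.mean(),v.mean(),P[m].mean(0),ray(c,u.mean(),v.mean(),.066))
E
```

```text
top yel 18 402.6111111111111 225.22222222222223 [ 0.5398 -0.2153  0.1017] [ 0.534 -0.218  0.08 ] [ 0.546 -0.213  0.112]
top blue 19 399.89473684210526 210.0 [ 0.5831 -0.2073  0.1023] [ 0.577 -0.211  0.084] [ 0.592 -0.204  0.115]
top red 9 406.44444444444446 241.22222222222223 [ 0.4947 -0.225   0.1079] [ 0.49  -0.227  0.104] [ 0.501 -0.224  0.115]
top stand ((539.497314453125, -222.6846466064453), (149.44564819335938, 57.32663345336914), 10.94104290008545) 0.05529428786705415
side yel 239 309.1380753138075 263.68200836820085 [ 0.5419 -0.2211  0.082 ] [ 0.533 -0.236 -0.   ] [ 0.583 -0.081  0.112]
side blue 222 332.6756756756757 256.3378378378378 [ 0.5871 -0.2132  0.0828] [ 0.579 -0.226  0.001] [ 0.64  -0.073  0.111]
side red 148 284.4256756756757 271.18918918918916 [ 0.4947 -0.2419  0.0924] [ 0.417 -0.774  0.001] [ 0.506 -0.096  0.551]
side stand ((542.7164916992188, -225.5840606689453), (152.39520263671875, 60.95501708984375), 9.276124000549316) 0.05675183065363476
leaf ((569.0252075195312, 77.48924255371094), (187.9192657470703, 75.41646575927734), 1.6286836862564087) [0.05668964 0.06055771 0.0655633 ]
plate ((567.5521240234375, 84.25897216796875), (150.1822967529297, 200.08697509765625), 86.64926147460938) [0.01637116 0.02052405 0.02648639]
brass 49 298.9183673469388 218.14285714285714 [0.55414986 0.08406355 0.06106427] [0.5538408  0.08375095 0.066     ]
```

>>> {"name": "carry_out", "arguments": {"moves": [[0,0,0,0,0,0.48],[0,0,0,0,0,0.48],[0,0,0,0,0,0.48],[0,0,0,0,0,0.47],[0.6,-0.52,0,0,0,0],[0.6,-0.52,0,0,0,0],[0.6,-0.52,0,0,0,0],[0.6,-0.52,0,0,0,0],[0.6,-0.52,0,0,0,0],[0.6,-0.52,0,0,0,0],[0.6,-0.52,0,0,0,0],[0.6,-0.52,0,0,0,0],[0.6,-0.52,0,0,0,0],[0.6,-0.52,0,0,0,0],[0.6,-0.52,0,0,0,0],[0.6,-0.52,0,0,0,0],[0.6,-0.52,0,0,0,0],[0.4,-0.4,0,0,0,0],[0,0,0,0,0,0]], "fingers": 87}}

```text
time: 2.48
ee_pos: [0.5408, -0.2244, 0.2361]
eef_rot: [0.996, 0.089, -0.0, -0.001]
ft_force: [0.0, -0.7, -0.2]
width: 0.0871
grip_force: 0.0
```

```bash
python3 - <<'E'
from h import *
s=read_state(); print(s["time"],s["ee_pos"],R.from_quat(s["eef_rot"]).as_matrix().round(3))
c=cam("wrist"); print(c["xyz"],c["orientation"],c["fx"]); np.savez("w1.npz",**c); save(c,"w1.png")
E
```

```text
2.475 [ 0.54082427 -0.22440789  0.23614801] [[ 0.984  0.177 -0.   ]
 [ 0.177 -0.984  0.001]
 [-0.    -0.001 -1.   ]]
[ 0.60605528 -0.21232102  0.38442046] [ 0.76080227 -0.63702989 -0.07988594  0.09482124] 350.4709760325252
```

View pics/w1.png

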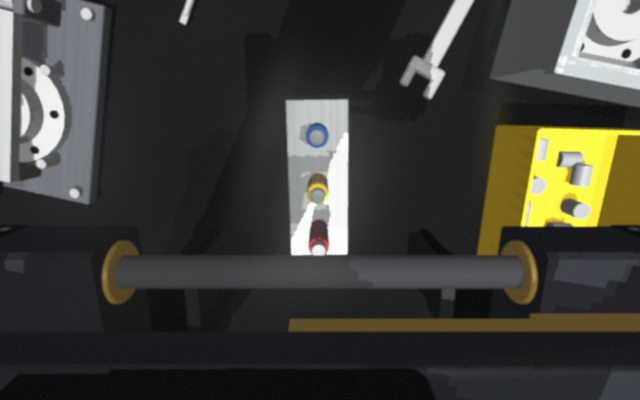

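The wrist view shows the stand spanning columns 287–348, with the yellow punch's grey head at about (317,195), blue at (317,134) and red at (318,247). The punch is nearly centred between the fingers.

```bash
python3 - <<'E'
from h import *
c=dict(np.load("w1.npz"));P=pts(c); hsv=cv2.cvtColor(c["pixels"],cv2.COLOR_RGB2HSV)
m0=np.zeros((400,640),bool); m0[100:225,288:348]=1
m=m0&(P[...,2]>.112)&(P[...,2]<.124); n,l,st,ce=cv2.connectedComponentsWithStats(m.astype(np.uint8))
for i in range(1,n):
    if st[i,4]>20: q=P[l==i]; print("head",st[i],ce[i],q.mean(0).round(4),ray(c,*ce[i],.117).round(4))
m=m0&(abs(P[...,2]-.055)<.006); m[:, :]&=True
q=P[m]; print("stand",cv2.minAreaRect((q[:,:2]*1000).astype(np.float32)),np.median(q[:,2]))
m=np.zeros((400,640),bool); m[90:256,275:360]=1; m&=abs(P[...,2]-.055)<.006; q=P[m]; print("stand",cv2.minAreaRect((q[:,:2]*1000).astype(np.float32)))
E
```

```text
head [309 129  16  16 194] [316.57731959 136.74742268] [ 0.5869 -0.2135  0.1169] [ 0.5869 -0.2135  0.117 ]
head [310 188  16  16 180] [317.62222222 195.43888889] [ 0.5422 -0.2222  0.1168] [ 0.5423 -0.2222  0.117 ]
stand ((556.8091430664062, -219.3045654296875), (118.88945007324219, 55.990272521972656), 11.072686195373535) 0.055123683290062175
stand ((541.3607177734375, -222.3632049560547), (150.3746795654297, 56.09343719482422), 11.01988697052002)
```

>>> {"name": "carry_out", "arguments": {"moves": [[0.04,-0.05,0.5,0,0,0],[0,0,0.6,0,0,0],[0,0,0.6,0,0,0],[0,0,0.6,0,0,0],[0,0,0.5,0,0,0],[0,0,0.5,0,0,0],[0,0,0.4,0,0,0],[0,0,0.2,0,0,0],[0,0,0,0,0,0],[0,0,0,0,0,0]]}}

```text
time: 3.78
ee_pos: [0.5418, -0.2244, 0.0813]
eef_rot: [0.996, 0.087, 0.001, 0.0]
ft_force: [0.6, -0.4, 0.1]
width: 0.0872
grip_force: 0.0
```

>>> {"name": "carry_out", "arguments": {"moves": [[0,0,0,0,0,0],[0,0,0,0,0,0],[0,0,0,0,0,0],[0,0,0,0,0,0],[0,0,0,0,0,0],[0,0,0,0,0,0],[0,0,0,0,0,0],[0,0,0,0,0,0],[0,0,0,0,0,0],[0,0,0,0,0,0]], "fingers": 5, "force": 50}}

```text
time: 5.03
ee_pos: [0.5414, -0.2241, 0.0806]
eef_rot: [0.996, 0.087, 0.0, 0.0]
ft_force: [-0.6, 0.3, 0.6]
width: 0.0167
grip_force: 50.0
```

>>> {"name": "carry_out", "arguments": {"moves": [[0,0,-0.2,0,0,0],[0,0,-0.4,0,0,0],[0,0,-0.5,0,0,0],[0,0,-0.5,0,0,0],[0,0,-0.5,0,0,0],[0,0,-0.5,0,0,0],[0,0,-0.3,0,0,0],[0.1,-0.4,0,0,0,0],[0.14,-0.7,0,0,0,0],[0.2,-0.9,0,0,0,0],[0.2,-0.9,0,0,0,0],[0.2,-0.9,0,0,0,0],[0.2,-0.9,0,0,0,0],[0.2,-0.9,0,0,0,0],[0.2,-0.9,0,0,0,0],[0.1,-0.6,0,0,0,0],[0.1,-0.43,0,0,0,0],[0,0,0,0,0,0],[0,0,0,0,0,0]]}}

```text
time: 7.4
ee_pos: [0.5538, 0.0827, 0.1963]
eef_rot: [0.996, 0.086, -0.0, 0.0]
ft_force: [0.7, 0.4, 0.0]
width: 0.0171
grip_force: 50.0
```

```bash
python3 - <<'E'
from h import *
s=read_state(); print(s["time"],s["ee_pos"],R.from_quat(s["eef_rot"]).as_matrix().round(4),s["ft_force"],s["torque"])
c=cam("wrist"); d=cam("side"); print(c["xyz"],c["orientation"]); np.savez("w2.npz",**c);np.savez("s2.npz",**d)
a=cv2.resize(c["pixels"][100:300,220:420,::-1],(400,400),interpolation=cv2.INTER_CUBIC); b=cv2.resize(d["pixels"][90:250,220:380,::-1],(400,400),interpolation=cv2.INTER_CUBIC)
cv2.imwrite("pics/ws2.png",np.hstack([a,b]))
E
```

```text
7.4 [0.55375849 0.08273412 0.19628597] [[ 9.851e-01  1.720e-01 -4.000e-04]
 [ 1.720e-01 -9.851e-01 -7.000e-04]
 [-5.000e-04  6.000e-04 -1.000e+00]] [0.70141546 0.44706682 0.02520531] [-0.03452346 -0.0918979   0.03193952]
[0.6190746  0.09477009 0.3445646 ] [ 0.75927005 -0.63882999 -0.07955686  0.09526768]
```

View pics/ws2.png

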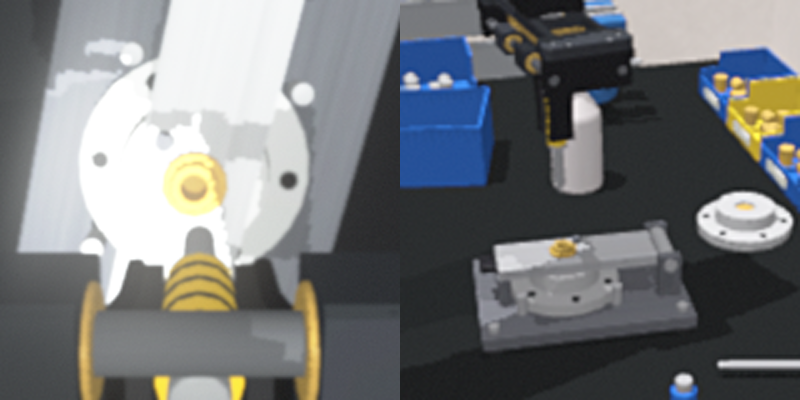

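The wrist crop shows the brass bush mouth at full-frame pixel (317,192), with the punch's tip at about (320,216), in front of it in the image. The punch is held upright in the fingers. In the side view the bush is at about (445,189).

```bash
cat > meas.py <<'E'
from h import *
import sys
def meas(c,s):
    P=pts(c); hsv=cv2.cvtColor(c["pixels"],cv2.COLOR_RGB2HSV); T=R.from_quat(s["eef_rot"]).as_matrix(); t=s["ee_pos"]
    L=(P-t)@T   # tool coords
    m=(hsv[...,0]>10)&(hsv[...,0]<30)&(hsv[...,1]>90)&(P[...,2]>.05)&(P[...,2]<.078)&(abs(L[...,0])<.05)&(abs(L[...,1])<.05)
    n,l,st,ce=cv2.connectedComponentsWithStats(cv2.morphologyEx(m.astype(np.uint8),cv2.MORPH_CLOSE,np.ones((5,5))))
    i=1+st[1:,4].argmax(); q=P[(l==i)&m]; print("bush px",st[i],ce[i],"z pct",np.percentile(q[:,2],[5,25,50,75,95]).round(4))
    top=np.percentile(q[:,2],85); k=(l==i)&(P[...,2]>top-.0025)
    v,u=np.nonzero(k); (x,y),rad=cv2.minEnclosingCircle(np.stack([u,v],1).astype(np.float32))
    w=ray(c,x,y,top); print("mouth px",x,y,rad,"world",w.round(4),"tool",((w-t)@T).round(4))
    m=(P[...,2]>.078)&(L[...,2]>.02)&(L[...,2]<.09)&(abs(L[...,0])<.02)&(abs(L[...,1])<.02)
    for a in np.arange(.02,.085,.005):
        b=m&(L[...,2]>=a)&(L[...,2]<a+.005)
        if b.sum()>5: g=L[b]; print("shank z",a.round(3),b.sum(),"y mid",((g[:,1].min()+g[:,1].max())/2).round(4),"ymed",np.median(g[:,1]).round(4),"w",np.ptp(g[:,1]).round(4),"x front",g[:,0].max().round(4),"med",np.median(g[:,0]).round(4))
    v,u=np.nonzero(m); 
    if len(v): print("lowest row px",v.min(),u[v<=v.min()+1].mean())
E
python3 - <<'E'
from meas import *
c=dict(np.load("w2.npz")); meas(c,read_state())
E
```

```text
bush px [308 177  25  25 300] [322.29 190.58] z pct [0.0544 0.064  0.0649 0.0677 0.0686]
mouth px 318.5816345214844 190.60203552246094 11.973148345947266 world [0.5572 0.0843 0.0681] tool [ 0.0036 -0.0013  0.1283]
shank z 0.02 60 y mid -0.0009 ymed -0.0017 w 0.0163 x front 0.0093 med 0.0082
shank z 0.025 12 y mid -0.0001 ymed 0.0014 w 0.012 x front 0.0087 med 0.0078
shank z 0.035 24 y mid -0.0012 ymed -0.0012 w 0.0073 x front 0.0057 med 0.0049
shank z 0.04 43 y mid -0.0006 ymed -0.0003 w 0.0086 x front 0.0057 med 0.0047
shank z 0.045 38 y mid -0.0009 ymed -0.0009 w 0.0094 x front 0.0057 med 0.0047
shank z 0.05 36 y mid -0.0006 ymed -0.0003 w 0.0091 x front 0.0055 med 0.0045
shank z 0.055 40 y mid -0.0006 ymed -0.0009 w 0.0093 x front 0.0055 med 0.0048
shank z 0.06 10 y mid -0.0003 ymed -0.0006 w 0.0087 x front 0.0053 med 0.0048
lowest row px 212 319.15384615384613
```

>>> {"name": "carry_out", "arguments": {"moves": [[0.075,-0.015,0.1,0,0,0],[0,0,0.3,0,0,0],[0,0,0.4,0,0,0],[0,0,0.3,0,0,0],[0,0,0.1,0,0,0],[0,0,0,0,0,0],[0,0,0,0,0,0]]}}

```text
time: 8.38
ee_pos: [0.5569, 0.0851, 0.149]
eef_rot: [0.996, 0.087, 0.0, 0.0]
ft_force: [-0.8, -0.2, -1.6]
width: 0.0169
grip_force: 50.0
```

```bash
python3 - <<'E'
from meas import *
c=cam("wrist");d=cam("side"); s=read_state(); print(s["ee_pos"],s["ft_force"],s["torque"]); np.savez("w3.npz",**c)
meas(c,s)
a=cv2.resize(c["pixels"][150:250,270:370,::-1],(400,400),interpolation=cv2.INTER_CUBIC); b=cv2.resize(d["pixels"][120:220,240:340,::-1],(400,400),interpolation=cv2.INTER_CUBIC)
cv2.imwrite("pics/ws3.png",np.hstack([a,b]))
E
```

```text
[0.55689342 0.08505215 0.14904637] [ 0.38032408  0.01123467 -1.01800419] [ 0.00801214 -0.03268833 -0.01111138]
bush px [305 195  34  32 598] [322.3277592  207.77424749] z pct [0.0634 0.0644 0.0654 0.068  0.0692]
mouth px 321.1451721191406 212.8225860595703 16.45494270324707 world [0.5561 0.0842 0.0685] tool [-0.001   0.0007  0.0806]
shank z 0.02 57 y mid -0.001 ymed -0.0007 w 0.0159 x front 0.0093 med 0.0085
shank z 0.025 11 y mid -0.0007 ymed 0.0003 w 0.0136 x front 0.0088 med 0.008
shank z 0.035 24 y mid -0.0007 ymed -0.0007 w 0.0068 x front 0.0057 med 0.0051
shank z 0.04 41 y mid -0.0004 ymed -0.0007 w 0.0086 x front 0.0057 med 0.0048
shank z 0.045 38 y mid -0.0007 ymed -0.0001 w 0.0094 x front 0.0057 med 0.0049
shank z 0.05 38 y mid -0.0004 ymed -0.0007 w 0.009 x front 0.0056 med 0.0046
shank z 0.055 37 y mid -0.0004 ymed -0.0001 w 0.0093 x front 0.0057 med 0.005
shank z 0.06 11 y mid -0.0001 ymed -0.0007 w 0.0087 x front 0.0056 med 0.0043
lowest row px 212 319.15384615384613
```

View pics/ws3.png

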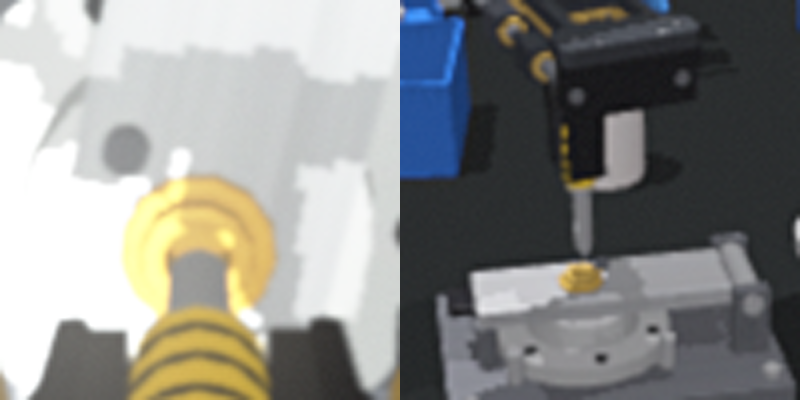

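```bash
cat > bush.py <<'E'
from h import *
from scipy.optimize import least_squares
def bush(c,near=(.5565,.0845)):
    P=pts(c); near=np.array(near); D=np.linalg.norm(P[...,:2]-near,axis=-1)
    for lo,hi,h,rad in((.0664,.074,.0685,.010),(.0615,.074,.0645,.014)):
        m=(P[...,2]>lo)&(P[...,2]<hi)&(D<rad+.006)
        cs,_=cv2.findContours(m.astype(np.uint8),cv2.RETR_EXTERNAL,cv2.CHAIN_APPROX_NONE)
        k=max(cs,key=cv2.contourArea)[:,0]; w=np.array([ray(c,u,v,h)[:2] for u,v in k])
        f=least_squares(lambda p:np.linalg.norm(w-p[:2],axis=1)-p[2],[*near,rad],loss="soft_l1",f_scale=.0004)
        print(h,len(k),f.x.round(4),"rms",np.sqrt(np.mean(f.fun**2)).round(5),"zmed",np.median(P[m][:,2]).round(4))
E
python3 - <<'E'
from bush import *
for n in("w2","w3"): bush(dict(np.load(n+".npz")))
c=dict(np.load("w3.npz"));s=read_state();T=R.from_quat(s["eef_rot"]).as_matrix();t=s["ee_pos"]
for px in((319.7,214.5),(319.7,213.5)): print(ray(c,*px,.0685),((ray(c,*px,.0685)-t)@T).round(4))
# shank axis and tip in world
P=pts(c);L=(P-t)@T
m=(P[...,2]>.073)&(L[...,2]>.034)&(L[...,2]<.08)&(abs(L[...,0])<.02)&(abs(L[...,1])<.02); q=P[m]
for lo in np.arange(.075,.115,.006):
    g=q[(q[:,2]>=lo)&(q[:,2]<lo+.006)]
    if len(g)<8: continue
    f=least_squares(lambda p:np.linalg.norm(g[:,:2]-p,axis=1)-.005,t[:2]); print("axis z",lo.round(3),len(g),f.x.round(4),np.sqrt(np.mean(f.fun**2)).round(5))
print("lowest",q[:,2].min())
E
```

```text
0.0685 68 [0.5549 0.0854 0.0093] rms 0.00029 zmed 0.0682
0.0645 95 [0.5549 0.0854 0.0134] rms 0.00036 zmed 0.0649
0.0685 107 [0.555  0.0854 0.009 ] rms 0.0018 zmed 0.0682
0.0645 146 [0.5555 0.0855 0.0129] rms 0.00383 zmed 0.065
[0.55480722 0.08493987 0.0685    ] [-0.0021 -0.0003  0.0805]
[0.55550613 0.08506238 0.0685    ] [-0.0014 -0.0003  0.0805]
axis z 0.087 37 [0.5572 0.0855] 0.00014
axis z 0.093 48 [0.5572 0.0856] 0.00014
axis z 0.099 50 [0.5572 0.0856] 0.00016
axis z 0.105 44 [0.5572 0.0856] 0.00017
axis z 0.111 10 [0.5573 0.0858] 0.00015
lowest 0.08682261358988855
```

Wrist view: the punch tip is at about (319.5,212), just over the bush, whose ring is centred at about (319.7,214.5). The side view shows the punch upright above the bush. From the circle fits, I need to shift about −2.3 mm in tool x.

>>> {"name": "carry_out", "arguments": {"moves": [[-0.058,-0.005,0,0,0,0],[0,0,0,0,0,0],[0,0,0.1,0,0,0],[0,0,0.1,0,0,0],[0,0,0.1,0,0,0],[0,0,0.05,0,0,0],[0,0,0,0,0,0],[0,0,0,0,0,0]]}}

```text
time: 9.48
ee_pos: [0.5544, 0.0848, 0.1347]
eef_rot: [0.996, 0.087, 0.0, 0.0]
ft_force: [-1.1, 0.5, -1.9]
width: 0.0169
grip_force: 50.0
```

```bash
python3 - <<'E'
from h import *
s=read_state(); print(s["ee_pos"],s["ft_force"],s["torque"])
E
```

```text
[0.55438867 0.08480729 0.13465697] [-1.08708198  0.52668488 -1.86325401] [ 0.06364484  0.05186095 -0.02062058]
```

>>> {"name": "carry_out", "arguments": {"moves": [[0,0,0.05,0,0,0],[0,0,0.05,0,0,0],[0,0,0.05,0,0,0],[0,0,0.05,0,0,0],[0,0,0,0,0,0],[0,0,0,0,0,0]]}}

```text
time: 10.22
ee_pos: [0.5544, 0.0848, 0.1266]
eef_rot: [0.996, 0.087, 0.0, 0.0]
ft_force: [-0.3, 0.1, -1.6]
width: 0.0171
grip_force: 50.0
```

```bash
python3 - <<'E'
from h import *
from scipy.optimize import least_squares
c=cam("wrist");s=read_state();T=R.from_quat(s["eef_rot"]).as_matrix();t=s["ee_pos"]
print(t,s["ft_force"],s["torque"],(T[:,2]).round(4))
P=pts(c);L=(P-t)@T
m=(P[...,2]>.073)&(L[...,2]>.034)&(L[...,2]<.08)&(abs(L[...,0])<.02)&(abs(L[...,1])<.02); q=P[m]
for lo in np.arange(.073,.115,.007):
    g=q[(q[:,2]>=lo)&(q[:,2]<lo+.007)]
    if len(g)<8: continue
    f=least_squares(lambda p:np.linalg.norm(g[:,:2]-p,axis=1)-.005,t[:2]); print("axis z",lo.round(3),len(g),f.x.round(4))
E
```

```text
[0.55439534 0.08477316 0.12662868] [-0.52437703 -0.13255785  0.0899442 ] [ 0.04368693 -0.00770621 -0.02297114] [ 2.e-04 -0.e+00 -1.e+00]
axis z 0.073 56 [0.5546 0.0853]
axis z 0.08 60 [0.5546 0.0853]
axis z 0.087 19 [0.5547 0.0852]
```

>>> {"name": "carry_out", "arguments": {"moves": [[0,0,0.05,0,0,0],[0,0,0.05,0,0,0],[0,0,0.04,0,0,0],[0,0,0.03,0,0,0],[0,0,0,0,0,0],[0,0,0,0,0,0]]}}

```text
time: 11.02
ee_pos: [0.5543, 0.0848, 0.1198]
eef_rot: [0.996, 0.087, 0.0, 0.0]
ft_force: [-0.2, -0.2, -1.6]
width: 0.0172
grip_force: 50.0
```

>>> {"name": "carry_out", "arguments": {"moves": [[0,0,0.0125,0,0,0],[0,0,0.0125,0,0,0],[0,0,0.0125,0,0,0],[0,0,0,0,0,0]]}}

```text
time: 11.52
ee_pos: [0.5543, 0.0848, 0.1182]
eef_rot: [0.996, 0.087, -0.0, 0.0]
ft_force: [0.4, 0.1, -1.9]
width: 0.0167
grip_force: 50.0
```

>>> {"name": "carry_out", "arguments": {"moves": [[0,0,0.0125,0,0,0],[0,0,0.0125,0,0,0],[0,0,0.0125,0,0,0],[0,0,0,0,0,0]]}}

```text
time: 12.02
ee_pos: [0.5543, 0.0848, 0.1167]
eef_rot: [0.996, 0.087, -0.0, 0.0]
ft_force: [-0.1, 0.3, -1.0]
width: 0.017
grip_force: 50.0
```

>>> {"name": "carry_out", "arguments": {"moves": [[0,0,0.0125,0,0,0],[0,0,0.0125,0,0,0],[0,0,0.0125,0,0,0],[0,0,0,0,0,0]]}}

```text
time: 12.52
ee_pos: [0.5543, 0.0848, 0.1152]
eef_rot: [0.996, 0.087, -0.0, 0.0]
ft_force: [0.5, -0.3, -0.5]
width: 0.0168
grip_force: 50.0
```

>>> {"name": "carry_out", "arguments": {"moves": [[0,0,0.0125,0,0,0],[0,0,0.0125,0,0,0],[0,0,0.0125,0,0,0],[0,0,0,0,0,0]]}}

```text
time: 13.02
ee_pos: [0.5543, 0.0848, 0.1137]
eef_rot: [0.996, 0.087, -0.0, 0.0]
ft_force: [0.3, -0.7, -0.9]
width: 0.0167
grip_force: 50.0
```

>>> {"name": "carry_out", "arguments": {"moves": [[0,0,0.0125,0,0,0],[0,0,0.0125,0,0,0],[0,0,0.0125,0,0,0],[0,0,0,0,0,0]]}}

```text
time: 13.52
ee_pos: [0.5543, 0.0848, 0.1122]
eef_rot: [0.996, 0.087, -0.0, 0.0]
ft_force: [0.1, -0.1, 0.6]
width: 0.0166
grip_force: 50.0
```

>>> {"name": "carry_out", "arguments": {"moves": [[0,0,0.0125,0,0,0],[0,0,0.0125,0,0,0],[0,0,0,0,0,0]]}}

```text
time: 13.9
ee_pos: [0.5543, 0.0848, 0.1112]
eef_rot: [0.996, 0.087, -0.0, 0.0]
ft_force: [0.4, 0.2, -1.1]
width: 0.017
grip_force: 50.0
```

>>> {"name": "carry_out", "arguments": {"moves": [[0,0,0.0125,0,0,0],[0,0,0.0125,0,0,0],[0,0,0.0125,0,0,0],[0,0,0,0,0,0]]}}

```text
time: 14.4
ee_pos: [0.5546, 0.0848, 0.1103]
eef_rot: [0.996, 0.087, 0.0, 0.0]
ft_force: [-0.9, 0.9, 5.9]
width: 0.017
grip_force: 50.0
```

>>> {"name": "carry_out", "arguments": {"moves": [[0,0,0.0125,0,0,0],[0,0,0,0,0,0]]}}

```text
time: 14.65
ee_pos: [0.5547, 0.0849, 0.1101]
eef_rot: [0.996, 0.087, 0.001, 0.0]
ft_force: [-2.4, -0.2, 7.6]
width: 0.0169
grip_force: 50.0
```

>>> {"name": "carry_out", "arguments": {"moves": [[0,0,0.0125,0,0,0],[0,0,0,0,0,0]]}}

```text
time: 14.9
ee_pos: [0.5548, 0.0849, 0.1099]
eef_rot: [0.996, 0.087, 0.001, 0.0]
ft_force: [-2.5, -0.0, 9.9]
width: 0.0171
grip_force: 50.0
```

```bash
python3 - <<'E'
from h import *
s=read_state(); print(s["ee_pos"],s["ft_force"],s["torque"],R.from_quat(s["eef_rot"]).as_matrix()[:,2])
E
```

```text
[0.5548425  0.08490521 0.10992212] [-2.52568982 -0.02201997  9.93944137] [-0.14092523  0.83877234  0.04122267] [ 1.42896529e-03 -1.06838888e-04 -9.99998973e-01]
```

>>> {"name": "carry_out", "arguments": {"moves": [[-0.005,0,0.0125,0,0,0],[-0.005,0,0.0075,0,0,0],[0,0,0,0,0,0]]}}

```text
time: 15.28
ee_pos: [0.5549, 0.0849, 0.1097]
eef_rot: [0.996, 0.087, 0.001, 0.0]
ft_force: [-3.0, -1.3, 14.8]
width: 0.0171
grip_force: 50.0
```

>>> {"name": "carry_out", "arguments": {"moves": [[0,0,0,0,0,0],[0,0,0,0,0,0],[0,0,0,0,0,0],[0,0,0,0,0,0]]}}

```text
time: 15.78
ee_pos: [0.5548, 0.0849, 0.1097]
eef_rot: [0.996, 0.087, 0.001, 0.0]
ft_force: [-3.2, -0.7, 14.3]
width: 0.0166
grip_force: 50.0
```

>>> {"name": "carry_out", "arguments": {"moves": [[0,0,0,0,0,0],[0,0,0,0,0,0],[0,0,0,0,0,0],[0,0,0,0,0,0]]}}

```text
time: 16.27
ee_pos: [0.5548, 0.0849, 0.1097]
eef_rot: [0.996, 0.087, 0.001, 0.0]
ft_force: [-2.9, -0.9, 14.1]
width: 0.0171
grip_force: 50.0
```

>>> {"name": "carry_out", "arguments": {"moves": [[0,0,0,0,0,0],[0,0,0,0,0,0]]}}

```text
time: 16.52
ee_pos: [0.5548, 0.0849, 0.1097]
eef_rot: [0.996, 0.087, 0.001, 0.0]
ft_force: [-3.5, -1.6, 13.8]
width: 0.0173
grip_force: 50.0
```

>>> {"name": "carry_out", "arguments": {"moves": [[0.005,0,-0.03,0,0,0],[0.005,0,-0.03,0,0,0],[0,0,-0.1,0,0,0],[0,0,-0.1,0,0,0],[0,0,-0.1,0,0,0],[0,0,0,0,0,0]]}}

```text
time: 17.27
ee_pos: [0.5545, 0.0848, 0.1227]
eef_rot: [0.996, 0.087, 0.0, 0.0]
ft_force: [0.1, 0.4, -1.8]
width: 0.0171
grip_force: 50.0
```

>>> {"name": "carry_out", "arguments": {"moves": [[0,0,-0.15,0,0,0],[0,0,-0.15,0,0,0],[0,0,-0.3,0,0,0],[0,0,-0.4,0,0,0],[0,0,-0.5,0,0,0],[0,0,-0.4,0,0,0],[0,0,-0.3,0,0,0],[0,0,0,0,0,0],[0,0,0,0,0,0]]}}

```text
time: 18.4
ee_pos: [0.554, 0.0846, 0.2097]
eef_rot: [0.996, 0.087, -0.0, 0.0]
ft_force: [-0.0, -0.3, -1.3]
width: 0.0167
grip_force: 50.0
```

```bash
python3 - <<'E'
from meas import *
c=cam("wrist");s=read_state(); print(s["ee_pos"],s["ft_force"],s["torque"],R.from_quat(s["eef_rot"]).as_matrix().round(4)); meas(c,s)
E
```

```text
[0.55392137 0.08466411 0.20956395] [-0.0852834   0.78802039 -1.43649567] [0.02378156 0.03023904 0.01454126] [[ 9.849e-01  1.732e-01 -1.200e-03]
 [ 1.732e-01 -9.849e-01 -2.000e-04]
 [-1.200e-03  0.000e+00 -1.000e+00]]
bush px [312 175  22  25 268] [324.88432836 188.30970149] z pct [0.0547 0.0642 0.065  0.0677 0.0688]
mouth px 321.9693908691406 187.62245178222656 11.149389266967773 world [0.5574 0.0835 0.0682] tool [0.0034 0.0018 0.1413]
shank z 0.02 58 y mid -0.0007 ymed -0.0002 w 0.0164 x front 0.0095 med 0.0081
shank z 0.025 8 y mid -0.0025 ymed -0.0009 w 0.011 x front 0.0087 med 0.0084
shank z 0.035 26 y mid -0.0007 ymed -0.0007 w 0.0079 x front 0.0055 med 0.0051
shank z 0.04 42 y mid -0.0004 ymed -0.0007 w 0.0086 x front 0.006 med 0.0049
shank z 0.045 41 y mid -0.0007 ymed -0.0001 w 0.0094 x front 0.0057 med 0.0048
shank z 0.05 33 y mid -0.0004 ymed -0.0007 w 0.009 x front 0.0059 med 0.0049
shank z 0.055 39 y mid -0.0004 ymed -0.0001 w 0.0093 x front 0.0057 med 0.0049
shank z 0.06 8 y mid -0.0004 ymed -0.001 w 0.0081 x front 0.0056 med 0.005
lowest row px 212 319.15384615384613
```

>>> {"name": "carry_out", "arguments": {"moves": [[-0.1,0.4,0,0,0,0],[-0.15,0.7,0,0,0,0],[-0.2,0.9,0,0,0,0],[-0.2,0.9,0,0,0,0],[-0.2,0.9,0,0,0,0],[-0.2,0.9,0,0,0,0],[-0.2,0.9,0,0,0,0],[-0.2,0.9,0,0,0,0],[-0.1,0.6,0,0,0,0],[-0.1,0.45,0,0,0,0],[0,0,0.4,0,0,0],[0,0,0.5,0,0,0],[0,0,0.3,0,0,0],[0,0,0,0,0,0],[0,0,0,0,0,0]]}}

```text
time: 20.32
ee_pos: [0.542, -0.2238, 0.1629]
eef_rot: [0.996, 0.087, 0.0, 0.0]
ft_force: [0.9, 0.9, -0.6]
width: 0.0169
grip_force: 50.0
```

```bash
python3 - <<'E'
from h import *
from scipy.optimize import least_squares
c=cam("wrist");s=read_state();T=R.from_quat(s["eef_rot"]).as_matrix();t=s["ee_pos"]; np.savez("w4.npz",**c)
print(t,s["ft_force"])
P=pts(c);L=(P-t)@T
m=(P[...,2]>.09)&(L[...,2]>.034)&(L[...,2]<.08)&(abs(L[...,0])<.02)&(abs(L[...,1])<.02); q=P[m]
f=least_squares(lambda p:np.linalg.norm(q[:,:2]-p,axis=1)-.005,t[:2]); print("axis",len(q),f.x.round(4))
D=np.linalg.norm(P[...,:2]-[.5420,-.2225],axis=-1)
m=(D<.014)&(P[...,2]<.05)&(P[...,2]>0); v,u=np.nonzero(m); print("hole",m.sum())
m2=(P[...,2]>.112)&(P[...,2]<.124)&(np.linalg.norm(P[...,:2]-[.587,-.2135],axis=-1)<.015); v,u=np.nonzero(m2); print("blue head",ray(c,u.mean(),v.mean(),.117))
a=cv2.resize(c["pixels"][120:270,260:380,::-1],(480,600),interpolation=cv2.INTER_CUBIC); cv2.imwrite("pics/w4.png",a)
E
```

```text
[ 0.54207574 -0.22399482  0.16312564] [ 0.15857631  0.03979421 -1.25689751]
axis 192 [ 0.5423 -0.2232]
hole 198
blue head [ 0.5870404  -0.21350285  0.117     ]
```

View pics/w4.png

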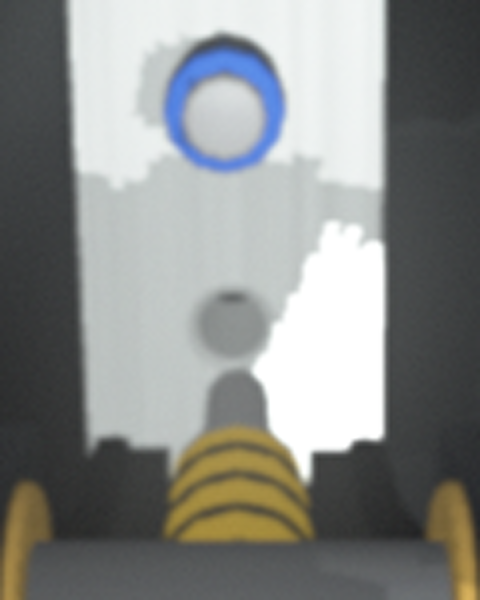

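The hole is visible at crop (233,323), full-frame pixel (318.2,200.8), with the punch's tip just in front at about (319.2,213).

```bash
python3 - <<'E'
from h import *
c=dict(np.load("w4.npz")); g=cv2.cvtColor(c["pixels"],cv2.COLOR_RGB2GRAY)
P=pts(c); near=np.array([.5420,-.2225])
for h in [ray(c,318.2,200.8,.055)]: print("eye",h)
m=((P[...,2]<.0515)&(P[...,2]>0)).astype(np.uint8); m[:190]=0; m[212:]=0; m[:,:305]=0; m[:,332:]=0
n,l,st,ce=cv2.connectedComponentsWithStats(m)
for i in range(1,n):
    if st[i,4]>30: print(st[i],ce[i],ray(c,*ce[i],.055))
E
```

```text
eye [ 0.54226002 -0.22246493  0.055     ]
[310 193  17  16 211] [317.88151659 200.58293839] [ 0.54238513 -0.22219904  0.055     ]
```

>>> {"name": "carry_out", "arguments": {"moves": [[0,-0.02,0,0,0,0],[0,0,0.2,0,0,0],[0,0,0.3,0,0,0],[0,0,0.3,0,0,0],[0,0,0.2,0,0,0],[0,0,0.05,0,0,0],[0,0,0,0,0,0]]}}

```text
time: 21.25
ee_pos: [0.5416, -0.2233, 0.1204]
eef_rot: [0.996, 0.087, 0.0, 0.0]
ft_force: [0.6, -0.6, -0.8]
width: 0.0169
grip_force: 50.0
```

>>> {"name": "carry_out", "arguments": {"moves": [[0,0,0.15,0,0,0],[0,0,0.2,0,0,0],[0,0,0.2,0,0,0],[0,0,0.2,0,0,0],[0,0,0.1,0,0,0],[0,0,0.05,0,0,0],[0,0,0,0,0,0],[0,0,0,0,0,0]]}}

```text
time: 22.25
ee_pos: [0.5417, -0.2234, 0.0846]
eef_rot: [0.996, 0.087, 0.0, 0.0]
ft_force: [0.2, -0.1, -1.0]
width: 0.017
grip_force: 50.0
```

>>> {"name": "carry_out", "arguments": {"moves": [[0,0,0.025,0,0,0],[0,0,0.025,0,0,0],[0,0,0.025,0,0,0],[0,0,0,0,0,0],[0,0,0,0,0,0]]}}

```text
time: 22.88
ee_pos: [0.5415, -0.2233, 0.0814]
eef_rot: [0.996, 0.087, 0.0, 0.0]
ft_force: [0.3, 0.5, -1.3]
width: 0.0168
grip_force: 50.0
```

>>> {"name": "carry_out", "arguments": {"moves": [[0,0,0.0125,0,0,0],[0,0,0.0125,0,0,0],[0,0,0,0,0,0],[0,0,0,0,0,0]]}}

```text
time: 23.38
ee_pos: [0.5415, -0.2233, 0.0806]
eef_rot: [0.996, 0.087, 0.0, 0.0]
ft_force: [-0.9, 0.8, 3.2]
width: 0.017
grip_force: 50.0
```

>>> {"name": "carry_out", "arguments": {"moves": [[0,0,0,0,0,0],[0,0,0,0,0,0],[0,0,0,0,0,0],[0,0,0,0,0,0],[0,0,0,0,0,0],[0,0,0,0,0,0]], "fingers": 70}}

```text
time: 24.12
ee_pos: [0.5415, -0.2233, 0.0803]
eef_rot: [0.996, 0.087, 0.0, 0.0]
ft_force: [0.8, -0.5, 0.3]
width: 0.0665
grip_force: 0.0
```

>>> {"name": "carry_out", "arguments": {"moves": [[0,0,-0.2,0,0,0],[0,0,-0.4,0,0,0],[0,0,-0.6,0,0,0],[0,0,-0.8,0,0,0],[0,0,-0.8,0,0,0],[0,0,-0.7,0,0,0],[0,0,-0.4,0,0,0],[0,0,0,0,0,0],[0,0,0,0,0,0]]}}

```text
time: 25.25
ee_pos: [0.541, -0.2231, 0.2353]
eef_rot: [0.996, 0.087, -0.001, -0.0]
ft_force: [1.0, 0.3, -0.1]
width: 0.0698
grip_force: 0.0
```

```bash
python3 - <<'E'
from h import *
c=cam("wrist"); P=pts(c); d=cam("side"); e=cam("top")
m=(P[...,2]>.110)&(P[...,2]<.13)&(np.linalg.norm(P[...,:2]-[.5422,-.2222],axis=-1)<.02); v,u=np.nonzero(m)
print(m.sum(),P[m].mean(0),ray(c,u.mean(),v.mean(),.117),read_state()["width"],read_state()["ft_force"])
w=lambda i,b:cv2.resize(i["pixels"][b[1]:b[3],b[0]:b[2],::-1],(400,400),interpolation=cv2.INTER_CUBIC)
cv2.imwrite("pics/end.png",np.hstack([w(c,(230,90,390,250)),w(d,(220,150,380,310))]))
E
```

```text
192 [ 0.54273292 -0.22272034  0.11643416] [ 0.54286925 -0.2226957   0.117     ] 0.06989354924934334 [-0.06218462  0.53453849  0.02211775]
```

View pics/end.png

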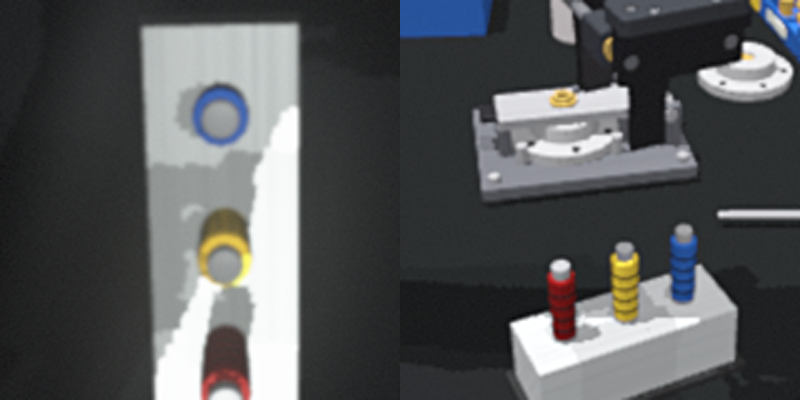

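The punch stands home in the middle hole (head at crop (225,263), top at z 0.117) at the same level as its neighbours. The leaf is shut and nothing else has moved.

```bash
python3 -c "
from bench import r
print(r.close_job())"
```

```text
the job is handed in; nothing more can be done
None
```

The job is handed in: the yellow dot punch pressed the plug through the bush at about 15 N (wrist reading) for about 1.2 s, and it is back home in its own hole with the leaf shut; the judge's verdict was not shown.

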